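Seat the jig's pins, then draw out the sprung length stop and hold it

TASK

Get the length stop of the welding jig ready for tacking: first press both locating pins at its end fully home, and only then grasp the upright grip of the sprung rod, pull the rod out until its pointer lines up with the mark on the rail, and finish while still holding it steadily there. The program ends holding: do not let go of the rod. Do not shift the mark, and leave the loose things on the bench where they are.

Things in the scene. Friction and masses are not known exactly. Their poses are not given: they have to be found in the camera images.
- jig: dark steel jig fixed to the bench, 380 mm long. Origin on the bench under the mouth of its grey tube; x is the way the rod pulls out, z up. Tube 42 mm across, axis 50 mm up, from x = -156 to 0 mm. An aluminium rail, top 34 mm up, lies at y = -72 mm, x = 15 to 210 mm. A 200 mm wide crossbar with the two locating pins is at x = -120 mm
- rod: 16 mm steel rod sliding out of the tube along the jig's x, with an upright round black grip, 24 mm across, 58 to 125 mm above the bench, at its end. Origin on the grip's axis, 50 mm above the bench; pushed in it is at jig x = 65 mm; it comes out up to 125 mm more. A spring pulls it back in: 4.5 N plus 0.09 N per mm out
- rod_grip (a point): point on the upright grip's axis, 100 mm above the bench, a good height to grasp; the grip is clear of everything for 60 mm round it at this height
- rod_pointer (a point): tip of the thin steel pointer blade (5 mm wide along x, 52 mm above the bench) that juts 52 mm sideways (-y of the jig) from the foot of the grip towards the rail and moves with the rod
- mark (a point): the length mark: top edge, facing the rod, of a thin upright steel fin (5 mm along x, top 60 mm up) on a small dark block on the rail, 58 mm to the -y side of the rod's axis; axes as the jig's. It lies 45 to 95 mm beyond the pushed-in pointer. The block is held only by friction. The rod is at its length when pointer tip and mark have the same jig x
- pin_a (a joint): how far locating pin a is pressed down, m: 0.016 is fully home, with its head resting on its round grey boss; it starts 7 to 14 mm proud. It slides straight down with about 6 N of friction and stays where it is left
- pin_a_top (a point): centre of the top of the round head (30 mm across, 10 mm thick) of steel locating pin a, at x = -120, y = -65 mm of the jig; 45 mm above the bench when fully home, higher by the amount it is proud
- pin_b (a joint): how far locating pin b is pressed down, m: 0.016 is fully home, with its head resting on its round grey boss; it starts 7 to 14 mm proud. It slides straight down with about 6 N of friction and stays where it is left
- pin_b_top (a point): centre of the top of the round head (30 mm across, 10 mm thick) of steel locating pin b, at x = -120, y = +65 mm of the jig; 45 mm above the bench when fully home, higher by the amount it is proud
- spare_pin: loose spare pin standing on its head beside the jig, not part of the job: head 30 mm across and 10 mm thick at the bottom, shank 16 mm, 46 mm high; origin under its centre
- flat_bar: loose dark steel flat, 110 x 30 x 8 mm, lying beside the jig; origin under its centre
- hammer: loose hammer with wooden handle, 260 mm long, lying flat; origin under it
- brush: loose brush with dark wooden handle, 220 mm long, lying flat; origin under it
- spray_tin: loose plain metal tin, 64 mm across, 130 mm high, standing; origin under its centre
- angle_iron: loose piece of dark angle steel, 100 x 40 x 40 mm; origin under it
- electrode_box: loose flat cardboard box, 350 x 70 x 30 mm; origin under its centre

How it is judged:
By the outcome, as a careful person would: the job done as asked, in the order asked, and still so for the second after the job is handed in, while the arm keeps its last pose, push and grip.
It also fails if it takes over 54 s, if anything falls off the work surface, if the arm or the gripper's body presses on something with over 40 N, if the wrist force passes 120 N, or if a joint passes its speed limit or range.

ROBOT

A 6-joint arm with a two-finger parallel gripper is mounted at the origin on the work surface. World frame = base frame: x ahead of the robot, y to its left, z up, the work surface at z = 0. Lengths are in mm, angles in rad, forces in N, time in s.
With the tool pointing down it reaches from about 275 to 775 mm from the base axis. Payload 14.6 kg.
Tool frame: the origin (TCP) lies on the centre line of the jaws, within the pads' length; the fingertips stand 19 mm ahead of it and the grasp point (between the pads) is the TCP; z points along the fingers, y is the direction in which the jaws open and shut (so a half turn about z gives the same grasp; the last joint's range is limited). The gripper opens to 85 mm and grips with 20 to 120 N. Pads are 22 mm wide; open, the fingers measure 114 mm over their backs; the gripper's body (76 mm by 85 mm) begins 54 mm behind the grasp point. The pads swing forward as they close: fully open they stand 13 mm farther back than shut.
Start: joints at [0.952, 0.263, -0.048, 1.259, 0, 1.415], TCP at [234.864, 469.54, 250.278] pointing down, gripper open.
Joint ranges: [-2.65, 2.65], [-0.89, 1.7], [-1.18, 1.37], [-2.13, 2.11], [-1.35, 1.29], [-3.14, 3.14]. Speed limits (rad/s): [1.89, 1.89, 2.57, 2.79, 3.14, 3.14].

INTERFACE

Orientations are given as a unit quaternion [w, x, y, z].
In Python, from bench import state, viewer, order, spotter gives the robot as it stands.
- The arm moves only by the tool carry_out, never from a script. Its argument "deltas" is a list that holds one entry, the list of rows, each a list of 5 numbers: the shift along the tool's x, y, z in mm, then the turn about the tool's z in degrees, then the closure, from 0 (fully open) to 1 (shut). A call has 1 to 12 rows; each row is the pose to reach, as a shift and turn from the pose commanded when the call began, along the tool's axes at that moment; what a row does not reach only later rows make up. A row lasts 1/10 s, in which the tool goes at most 50 mm and 8.59 degrees, less where a joint would pass 70% of its speed; a pose out of reach is approached as far as the arm can. A call with a gripper value outside its range is refused whole. The fingers move at their own pace and stop on an object; the grip force is fixed at half the most. Time passes only in rows, so rows that repeat a pose let the fingers close. It gives the time, the measured TCP pose, the force and the opening at its end, in the units of the state.
- state(): the state, without advancing time (a new reading comes with each control period).
- viewer.read_camera(name): name is "side" or "top"; returns a dict with "pixels" (480x640x3 uint8, red, green, blue), "fovy" (degrees; the focal length in pixels is half the picture's height over the tangent of half this angle, whatever the lens; pixels are square), "cx", "cy" (the principal point, pixels), "distortion" ([k1, k2, p1, p2, k3] as OpenCV has them; the pictures are not rectified), "pose" (4x4, takes a point from camera to world coordinates). Camera axes: x right, y down, z forward; pixel columns grow to the right and rows downward; lengths in mm; the calibration is good to about 2 mm. A picture is of the moment at which its call begins. There is no depth.
- order.hand_in(): hands the job in, once; it reports no verdict.
Trained networks look in the newest picture that a camera, given by its name, has taken for a name from the list of things; names that differ only in an ending like _2 or _b are one class to them, and where a whole thing is asked for, a point or a joint stands for the part that bears it (a point fixed in the world has none). Each returns a list of dicts, best first, with "confidence" (0 to 1); they miss things now and then, are a little off and sometimes report something else, mostly with a low value. They report only what shows in the picture. A call takes as long as a camera call.
- spotter.search_frame(camera, label): "box" ([centre column, centre row, width, height] as shares, 0 to 1, of the picture: columns of its width, rows of its height, round what is visible of it).
The state is a dict: "time_s": time; "qpos": joint angles; "joint_vel": joint speeds; "tau": joint torques, N m; "eef_pos": TCP position; "ee_rot": TCP orientation; "force": force on the tool from outside, world axes, zero at the start; "torque": the same for the moment, N m; "opening": finger opening in mm.
Only numpy, scipy, OpenCV 4.12 (cv2) and the standard library are available. Lean on these libraries where they do the work, as an engineer would, in place of code of your own. Each camera call takes 0.05 s, during which the arm holds its last target.

## Working session

There is one attempt and no reset: what is moved stays moved. The work goes in short steps, Python scripts to look and compute and a tool call to move; the robot and the scene stay as the last step left them, time stands still between calls to the robot, and variables do not carry over. Pictures are saved under pics/ and viewed, and the job is handed in when it is done.

Besides the shell and the picture viewer there is one more tool, called after "Request:" by a JSON object that holds its "name" and its "arguments". carry_out: Moves the arm, as the interface text tells. Its arguments: {"type":"object","properties":{"deltas":{"type":"array"}},"required":["deltas"]}

```bash
ls; mkdir -p pics
python3 - <<'E'
from bench import state, viewer, order, spotter
import cv2,numpy as np
print(state())
for c in ["side","top"]:
    d=viewer.read_camera(c)
    cv2.imwrite(f"pics/{c}0.png",d["pixels"][:,:,::-1])
    np.savez(f"{c}0.npz",**{k:np.array(v) for k,v in d.items()})
    print(c,d["fovy"],d["cx"],d["cy"],d["distortion"],np.array(d["pose"]).round(3).tolist())
    for l in ["jig","rod","rod_grip","rod_pointer","mark","pin_a","pin_a_top","spare_pin"]:
        for r in spotter.search_frame(c,l)[:3]:
            b=r["box"];print(l,round(r["confidence"],2),[round(b[0]*640,1),round(b[1]*480,1),round(b[2]*640,1),round(b[3]*480,1)])
E
```

```text
pics
{'time_s': 0.0, 'qpos': array([ 9.51694718e-01,  2.63497369e-01, -4.89462601e-02,  1.25941501e+00,
       -9.64185118e-06,  1.41548188e+00]), 'joint_vel': array([ 0.00094454, -0.00015589, -0.00017552, -0.00094835, -0.00222832,
       -0.00114931]), 'tau': array([ 3.16492942e-04, -6.37612009e+01,  3.84567869e+01,  1.36762310e-02,
       -3.12714565e-05,  4.63220971e-06]), 'eef_pos': array([234.70894318, 469.31357146, 249.8349213 ]), 'ee_rot': array([-1.96103882e-04,  2.29820794e-01,  9.73232819e-01, -4.93655603e-04]), 'force': array([-0.31337698, -0.36555726, -0.16995134]), 'torque': array([ 0.01967343, -0.01024472,  0.05527999]), 'opening': 85.78363316909389}
side 54.54386918680963 320.2532293971463 234.50707479070343 [-0.02322366  0.          0.          0.          0.        ] [[0.973, -0.18, 0.144, 432.852], [-0.23, -0.742, 0.629, -829.641], [-0.007, -0.645, -0.764, 958.87], [0.0, 0.0, 0.0, 1.0]]
jig 0.87 [280.1, 240.1, 91.0, 112.7]
jig 0.32 [246.6, 264.0, 9.2, 8.5]
rod 0.7 [292.0, 205.6, 24.5, 37.9]
rod_grip 0.85 [291.1, 204.7, 23.9, 35.5]
rod_grip 0.42 [280.6, 238.6, 92.1, 
[... 189 characters left out ...]
258.0, 210.0, 14.4, 28.1]
spare_pin 0.52 [248.8, 243.0, 12.1, 13.2]
spare_pin 0.45 [250.9, 131.1, 81.3, 20.9]
top 46.712218797353756 331.6808194139723 244.28583051332024 [-0.16081218  0.          0.          0.          0.        ] [[-0.011, -0.991, 0.132, 426.631], [-1.0, 0.01, -0.009, -83.206], [0.008, -0.133, -0.991, 1493.882], [0.0, 0.0, 0.0, 1.0]]
jig 0.74 [304.3, 288.5, 144.5, 105.8]
rod 0.26 [284.2, 181.7, 79.4, 14.3]
rod_grip 0.67 [293.2, 280.8, 34.0, 18.6]
rod_grip 0.44 [263.5, 306.7, 36.8, 20.2]
rod_pointer 0.56 [294.0, 279.6, 30.3, 14.7]
mark 0.6 [344.8, 327.4, 10.7, 10.0]
mark 0.55 [264.8, 243.2, 9.0, 8.0]
pin_a 0.63 [362.5, 278.8, 11.8, 12.1]
pin_a 0.55 [343.9, 324.8, 15.7, 6.2]
```

Run:
```python
import cv2,numpy as np
a=cv2.imread("pics/side0.png");b=cv2.imread("pics/top0.png")
cv2.imwrite("pics/s1.png",cv2.resize(a[170:320,200:400],(800,600),interpolation=cv2.INTER_CUBIC))
cv2.imwrite("pics/t1.png",cv2.resize(b[210:360,200:400],(800,600),interpolation=cv2.INTER_CUBIC))
```

```text
(no output)
```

View pics/side0.png

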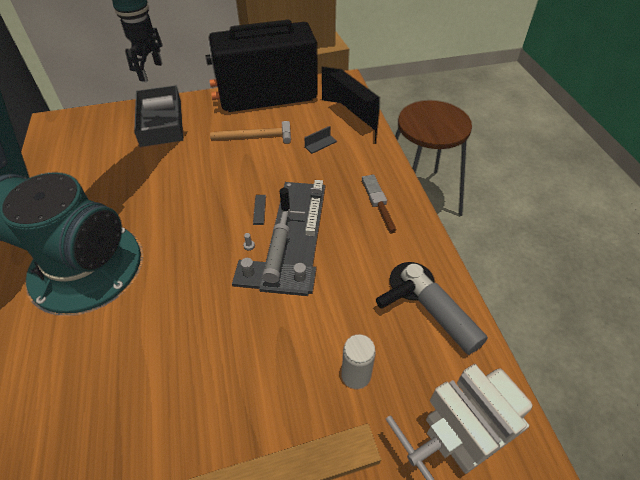

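View pics/top0.png

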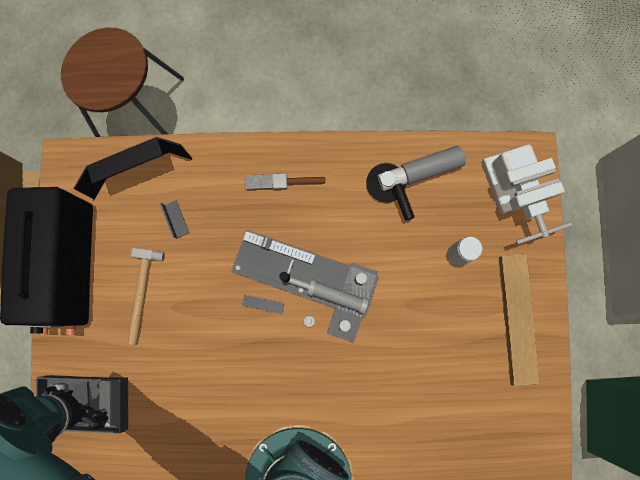

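```bash
ls pics
```

```text
s1.png
side0.png
t1.png
top0.png
```

View pics/s1.png

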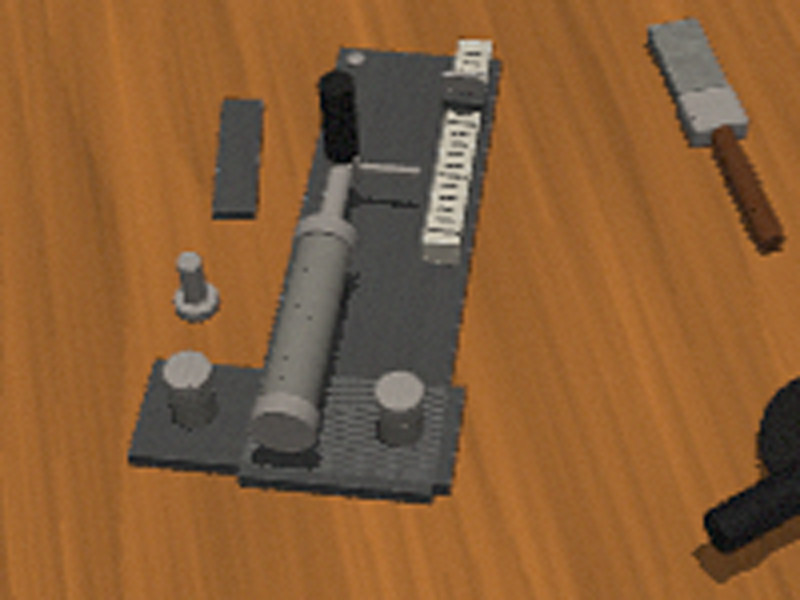

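View pics/t1.png

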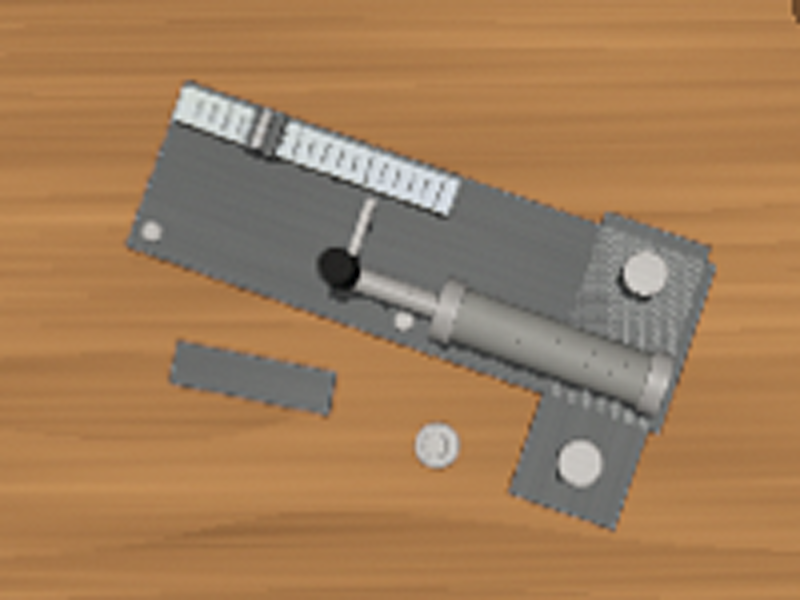

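Run:
```python
import cv2,numpy as np
a=cv2.imread("pics/side0.png");b=cv2.imread("pics/top0.png")
def z(im,u,v,n,w=80,h=60,k=10): cv2.imwrite(f"pics/{n}.png",cv2.resize(im[v:v+h,u:u+w],(w*k,h*k),interpolation=cv2.INTER_CUBIC))
z(a,270,170,"s2");z(b,235,225,"t2");z(b,320,260,"t3",70,60)
```

```text
(no output)
```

View pics/s2.png

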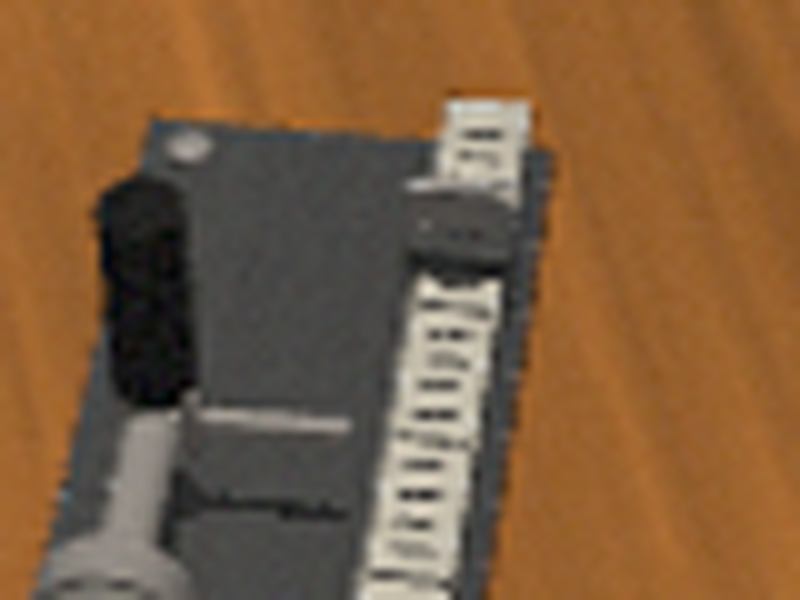

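View pics/t2.png

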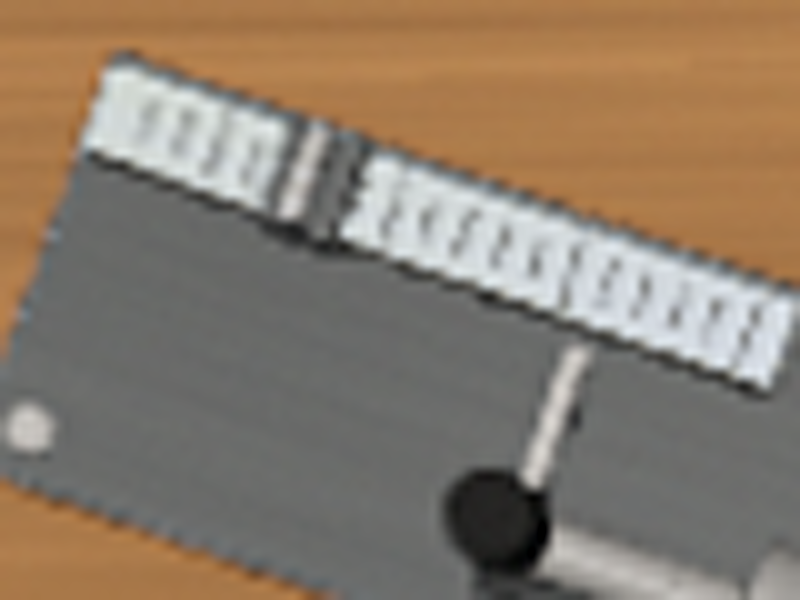

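View pics/t3.png

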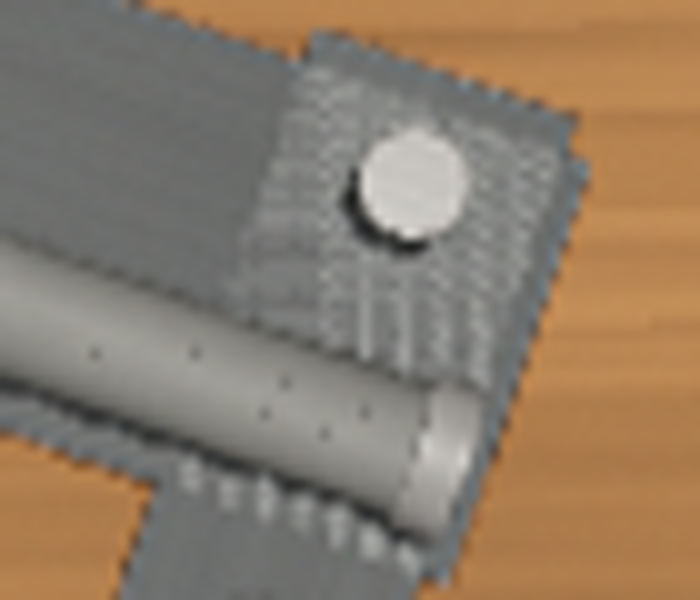

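```bash
cat > h.py <<'E'
import cv2,numpy as np
from scipy.optimize import least_squares
def cam(n):
    d=np.load(n+"0.npz");P=d["pose"];f=240/np.tan(np.radians(float(d["fovy"]))/2)
    K=np.array([[f,0,float(d["cx"])],[0,f,float(d["cy"])],[0,0,1]])
    R=P[:3,:3].T;return K,d["distortion"],cv2.Rodrigues(R)[0],-R@P[:3,3]
C={n:cam(n) for n in("side","top")}
def proj(n,p):
    K,D,r,t=C[n];return cv2.projectPoints(np.atleast_2d(p).astype(float),r,t,K,D)[0][:,0]
def j2w(q,p):
    c,s=np.cos(q[2]),np.sin(q[2]);return np.array([q[0]+c*p[0]-s*p[1],q[1]+s*p[0]+c*p[1],p[2]])
E
cat > fit.py <<'E'
from h import *
def px(o,k,U,V): return np.array([o[0]+(U+.5)/k-.5,o[1]+(V+.5)/k-.5])
t2=lambda U,V:px((235,225),10,U,V);t3=lambda U,V:px((320,260),10,U,V);t1=lambda U,V:px((200,210),4,U,V)
s2=lambda U,V:px((270,170),10,U,V);s1=lambda U,V:px((200,170),4,U,V)
def pts(q):
    return dict(grip=(65,0,125),tip=(65,-52,52),mark=(q[3],-58,60),pa=(-120,-65,45+q[4]),pb=(-120,65,45+q[5]),rf=(210,-72,34),rn=(15,-72,34))
obs={"top":dict(grip=t2(497,520),tip=t2(580,347),mark=t2(288,220),pa=t3(413,185),pb=t1(580,463),rf=t2(95,108),rn=t2(785,342)),
"side":dict(grip=s2(143,195),tip=s2(350,426),mark=s2(408,186),pa=s1(400,390),pb=s1(188,370),rf=s2(490,100),rn=s1(443,238))}
def res(q,full=False):
    P=pts(q);o=[]
    for n in obs:
        off=q[6:9] if n=="side" else q[9:12]
        for k in obs[n]:
            e=proj(n,j2w(q,P[k])+off)[0]-obs[n][k];o.append(e)
            if full: print(n,k,e.round(2))
    o=np.array(o).ravel()/0.4
    return np.r_[o,q[6:12]/1.5,(q[4]-10.5)/3,(q[5]-10.5)/3]
q0=np.r_[450,50,1.3,135,10,10,np.zeros(6)]
best=min((least_squares(res,np.r_[q0[:2],a,q0[3:]]) for a in np.arange(-3,3.2,.5)),key=lambda r:r.cost)
q=best.x;print(best.cost,q.round(3).tolist());res(q,True)
cov=np.linalg.inv(best.jac.T@best.jac);print("sd",np.sqrt(np.diag(cov)).round(3)[:6])
np.save("q.npy",q)
for k,p in {**pts(q),"rodgrip":(65,0,100)}.items(): print(k,j2w(q,p).round(1))
E
python3 fit.py
```

```text
16.489207576133175 [510.309, -37.008, 1.226, 146.351, 8.285, 9.453, 0.618, 0.13, 0.18, -0.618, -0.13, -0.29]
top grip [-0.78 -0.52]
top tip [-0.18  0.13]
top mark [0.25 0.12]
top pa [ 0.26 -0.18]
top pb [0.24 0.07]
top rf [ 0.11 -0.14]
top rn [0.11 0.42]
side grip [-0.25  0.85]
side tip [ 0.14 -1.13]
side mark [ 0.34 -0.36]
side pa [ 0.13 -0.12]
side pb [ 0.07 -0.08]
side rf [-0.09 -0.21]
side rn [-0.45  1.05]
sd [1.103 1.254 0.002 0.949 1.56  1.575]
grip [532.3  24.2 125. ]
tip [581.2   6.6  52. ]
mark [614.4  81.1  60. ]
pa [ 530.9 -171.9   53.3]
pb [ 408.6 -128.    54.5]
rf [649.  136.3  34. ]
rn [583.1 -47.2  34. ]
rodgrip [532.3  24.2 100. ]
```

```bash
cat > dl.py <<'E'
# usage: dl.py x y z [yawjaw_deg]
import sys,numpy as np
from scipy.spatial.transform import Rotation as Ro
from bench import state
s=state();w,x,y,z=s["ee_rot"];R=Ro.from_quat([x,y,z,w]).as_matrix()
t=np.array(list(map(float,sys.argv[1:4])))
print("now",s["time_s"],s["eef_pos"].round(2),"open",round(s["opening"],1),"F",np.round(s["force"],1),"jawyaw",np.degrees(np.arctan2(R[1,1],R[0,1])).round(2))
print("delta tool",(R.T@(t-s["eef_pos"])).round(2),"q6",s["qpos"].round(2))
if len(sys.argv)>4: print("turn",np.degrees(np.arctan2(R[1,1],R[0,1]))-float(sys.argv[4]))
E
python3 dl.py 408.6 -128 250 70.2
```

```text
now 0.9 [234.86 469.54 250.26] open 85.5 F [-0.6  0.4 -1.1] jawyaw 63.42
delta tool [-4.2271e+02 -4.5667e+02  2.8000e-01] q6 [ 0.95  0.26 -0.05  1.26  0.    1.42]
turn -6.7766920044068115
```

Request:
{"name": "carry_out", "arguments": {"deltas": [[[-10, -11, 0, -1, 1], [-35, -38, 0, -2, 1], [-65, -70, 0, -4, 1], [-97, -105, 0, -5, 1], [-130, -140, 0, -6, 1], [-162, -175, 0, -6.8, 1], [-195, -210, 0, -6.8, 1], [-227, -245, 0, -6.8, 1], [-260, -280, 0, -6.8, 1], [-290, -313, 0, -6.8, 1], [-315, -340, 0, -6.8, 1], [-330, -357, 0, -6.8, 1]]]}}

```text
time_s: 2.1
eef_pos: [370.8, 0.2, 250.4]
ee_rot: [0.0, 0.173, 0.985, -0.0]
force: [-0.2, -0.2, 0.7]
opening: -0.2
```

```bash
python3 dl.py 408.6 -128 100 70.2
```

```text
now 2.1 [3.7077e+02 2.0000e-01 2.5040e+02] open -0.2 F [-0.2 -0.2  0.7] jawyaw 70.1
delta tool [ -79.12 -107.64  150.47] q6 [-0.22 -0.   -0.37  1.2  -0.    0.13]
turn -0.10391552158858985
```

Request:
{"name": "carry_out", "arguments": {"deltas": [[[-10, -14, 0, 0, 1], [-30, -41, 0, 0, 1], [-50, -68, 10, 0, 1], [-68, -93, 40, 0, 1], [-77, -105, 70, 0, 1], [-79, -107.6, 100, 0, 1], [-79, -107.6, 125, 0, 1], [-79, -107.6, 145, 0, 1], [-79, -107.6, 150, 0, 1], [-79, -107.6, 150, 0, 1]]]}}

```text
time_s: 3.1
eef_pos: [408.0, -125.3, 100.2]
ee_rot: [-0.0, 0.172, 0.985, 0.0]
force: [-0.4, 0.4, -0.1]
opening: -0.3
```

```bash
python3 dl.py 408.6 -128 73.5 70.2
cat > snap.py <<'E'
import sys,cv2,numpy as np
from bench import viewer
n,c,u,v,w,h=sys.argv[1],sys.argv[2],*map(int,sys.argv[3:7])
im=viewer.read_camera(c)["pixels"][:,:,::-1];cv2.imwrite(f"pics/full_{n}.png",im)
k=800//w;cv2.imwrite(f"pics/{n}.png",cv2.resize(im[v:v+h,u:u+w],(w*k,h*k),interpolation=cv2.INTER_CUBIC))
E
python3 snap.py s3 side 200 190 160 120; python3 snap.py t4 top 280 230 130 100
```

```text
now 3.1 [ 408.04 -125.26  100.19] open -0.3 F [-0.4  0.4 -0.1] jawyaw 70.23
delta tool [-1.48 -2.39 26.69] q6 [-0.49  0.21 -0.57  0.8  -0.   -0.14]
turn 0.026675676322156505
```

View pics/s3.png

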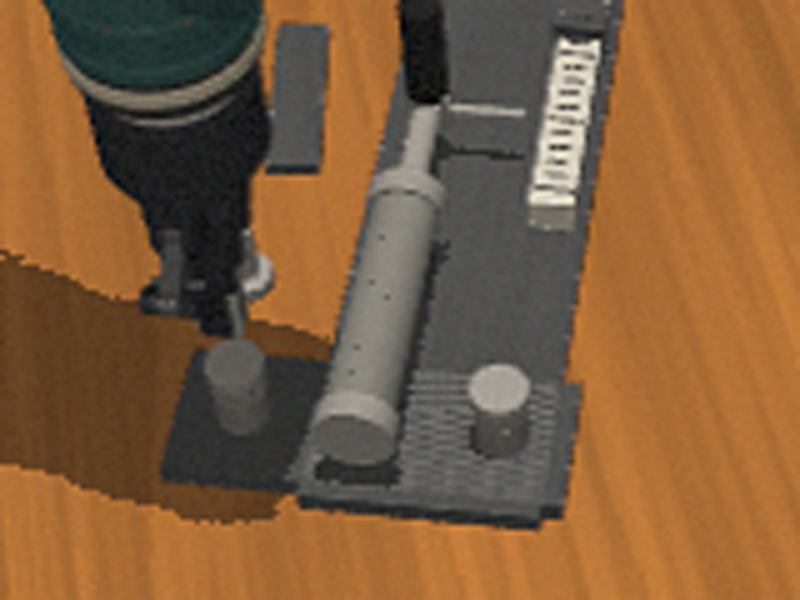

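View pics/t4.png

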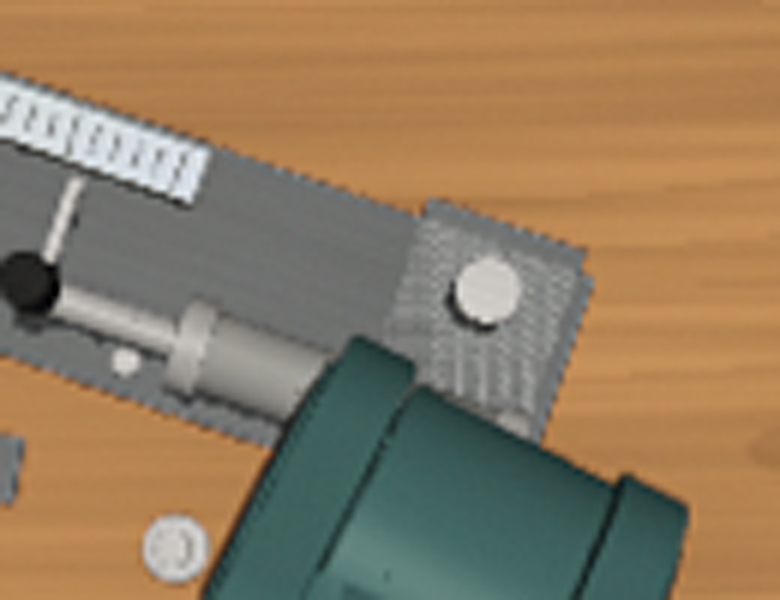

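Request:
{"name": "carry_out", "arguments": {"deltas": [[[0, 0, 8, 0, 1], [0, 0, 16, 0, 1], [0, 0, 22, 0, 1], [0, 0, 23, 0, 1], [0, 0, 24, 0, 1], [0, 0, 25, 0, 1], [0, 0, 26, 0, 1], [0, 0, 27, 0, 1], [0, 0, 28, 0, 1], [0, 0, 29, 0, 1], [0, 0, 30, 0, 1], [0, 0, 30, 0, 1]]]}}

```text
time_s: 4.4
eef_pos: [408.4, -125.4, 70.4]
ee_rot: [0.0, 0.172, 0.985, -0.0]
force: [-0.1, 0.6, 1.3]
opening: -0.1
```

```bash
python3 dl.py 408.6 -128 64 70.2
```

```text
now 4.4 [ 408.38 -125.41   70.41] open -0.1 F [-0.1  0.6  1.3] jawyaw 70.23
delta tool [-1.08 -2.36  6.41] q6 [-0.49  0.24 -0.62  0.71 -0.   -0.14]
turn 0.029903545309252877
```

Request:
{"name": "carry_out", "arguments": {"deltas": [[[-1, -2.4, 0, 0, 1], [-1, -2.4, 1, 0, 1], [-1, -2.4, 2, 0, 1], [-1, -2.4, 3, 0, 1], [-1, -2.4, 3, 0, 1]]]}}

```text
time_s: 4.9
eef_pos: [408.5, -128.1, 67.3]
ee_rot: [0.0, 0.172, 0.985, 0.0]
force: [-0.2, 0.4, 2.0]
opening: 0.0
```

```bash
python3 dl.py 408.6 -128 64 70.2;python3 snap.py s4 side 200 190 160 120
```

```text
now 4.9 [ 408.48 -128.07   67.3 ] open 0.0 F [-0.2  0.4  2. ] jawyaw 70.22
delta tool [-0.09  0.1   3.3 ] q6 [-0.49  0.25 -0.62  0.7   0.   -0.15]
turn 0.022859688494136776
```

View pics/s4.png

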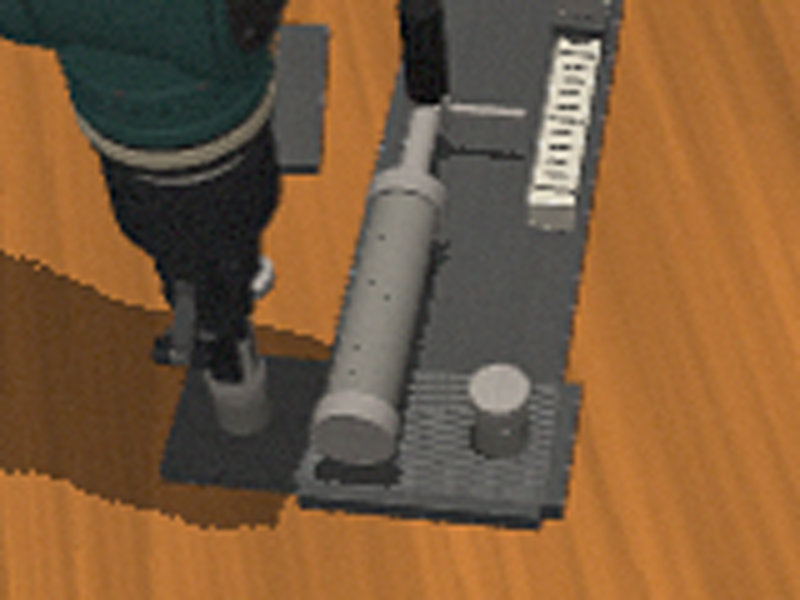

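Request:
{"name": "carry_out", "arguments": {"deltas": [[[0, 0, 1, 0, 1], [0, 0, 2, 0, 1], [0, 0, 2.5, 0, 1]]]}}

```text
time_s: 5.25
eef_pos: [408.5, -128.1, 64.8]
ee_rot: [0.0, 0.172, 0.985, -0.0]
force: [-0.5, 0.4, 5.7]
opening: 0.0
```

Request:
{"name": "carry_out", "arguments": {"deltas": [[[0, 0, 0.5, 0, 1], [0, 0, 1, 0, 1]]]}}

```text
time_s: 5.45
eef_pos: [408.5, -128.1, 63.9]
ee_rot: [0.0, 0.172, 0.985, -0.0]
force: [-3.3, 1.3, 15.7]
opening: 0.5
```

Request:
{"name": "carry_out", "arguments": {"deltas": [[[0, 0, 0.5, 0, 1], [0, 0, 1, 0, 1]]]}}

```text
time_s: 5.65
eef_pos: [408.6, -128.2, 63.7]
ee_rot: [0.0, 0.172, 0.985, -0.0]
force: [-8.6, 5.9, 38.9]
opening: -0.1
```

Request:
{"name": "carry_out", "arguments": {"deltas": [[[0, 0, -5, 0, 1], [0, 0, -25, 0, 1], [0, 0, -45, 0, 1], [0, 0, -56, 0, 1], [0, 0, -56, 0, 1]]]}}

```text
time_s: 6.15
eef_pos: [409.0, -128.4, 119.8]
ee_rot: [0.001, 0.172, 0.985, -0.0]
force: [-0.4, -1.2, -0.5]
opening: -0.4
```

```bash
python3 dl.py 530.9 -171.9 120 70.2
```

```text
now 6.15 [ 408.99 -128.37  119.76] open -0.4 F [-0.4 -1.2 -0.5] jawyaw 70.22
delta tool [-1.2945e+02  2.8000e-01  3.0000e-02] q6 [-0.49  0.19 -0.53  0.85 -0.   -0.15]
turn 0.02461887178972688
```

Request:
{"name": "carry_out", "arguments": {"deltas": [[[-10, 0, 0, 0, 1], [-35, 0, 0, 0, 1], [-65, 0, 0, 0, 1], [-95, 0, 0, 0, 1], [-119, 0, 0, 0, 1], [-129.4, 0.3, 0, 0, 1], [-129.4, 0.3, 15, 0, 1], [-129.4, 0.3, 30, 0, 1], [-129.4, 0.3, 40, 0, 1], [-129.4, 0.3, 40, 0, 1]]]}}

```text
time_s: 7.15
eef_pos: [529.3, -171.0, 77.3]
ee_rot: [-0.001, 0.172, 0.985, 0.0]
force: [-0.6, 0.9, -0.5]
opening: 0.1
```

```bash
python3 dl.py 530.9 -171.9 64 70.2;python3 snap.py s5 side 200 190 160 120
```

```text
now 7.15 [ 529.29 -170.99   77.26] open 0.1 F [-0.6  0.9 -0.5] jawyaw 70.22
delta tool [-1.86 -0.31 13.26] q6 [-0.46  0.43 -0.3   0.85 -0.   -0.11]
turn 0.02381895323115657
```

View pics/s5.png

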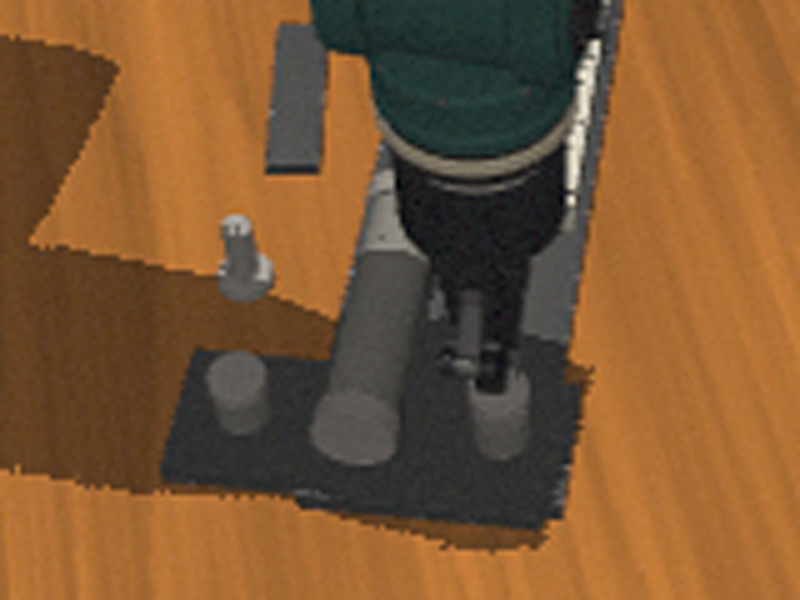

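Request:
{"name": "carry_out", "arguments": {"deltas": [[[-1, -0.3, 1, 0, 1], [-1, -0.3, 2, 0, 1], [-1, -0.3, 3, 0, 1], [-1, -0.3, 4, 0, 1], [-1, -0.3, 5, 0, 1], [-1, -0.3, 6, 0, 1], [-1, -0.3, 7, 0, 1], [-1, -0.3, 8, 0, 1], [-1, -0.3, 9, 0, 1], [-1, -0.3, 10, 0, 1], [-1, -0.3, 11, 0, 1], [-1, -0.3, 12, 0, 1]]]}}

```text
time_s: 8.4
eef_pos: [531.1, -172.1, 67.0]
ee_rot: [0.0, 0.172, 0.985, -0.0]
force: [-0.4, 0.5, 6.1]
opening: -0.0
```

Request:
{"name": "carry_out", "arguments": {"deltas": [[[0, 0, 0.5, 0, 1], [0, 0, 1, 0, 1]]]}}

```text
time_s: 8.6
eef_pos: [531.1, -172.1, 66.0]
ee_rot: [0.0, 0.172, 0.985, -0.0]
force: [-1.3, 0.3, 6.1]
opening: 0.1
```

Request:
{"name": "carry_out", "arguments": {"deltas": [[[0, 0, 0.4, 0, 1], [0, 0, 0.8, 0, 1]]]}}

```text
time_s: 8.8
eef_pos: [531.1, -172.1, 65.2]
ee_rot: [0.0, 0.172, 0.985, -0.0]
force: [-1.2, -0.3, 5.3]
opening: -0.2
```

Request:
{"name": "carry_out", "arguments": {"deltas": [[[0, 0, 0.5, 0, 1], [0, 0, 1, 0, 1]]]}}

```text
time_s: 9.0
eef_pos: [531.1, -172.1, 64.2]
ee_rot: [0.0, 0.172, 0.985, -0.0]
force: [-1.9, 1.1, 6.0]
opening: -0.0
```

Request:
{"name": "carry_out", "arguments": {"deltas": [[[0, 0, 0.5, 0, 1], [0, 0, 0.8, 0, 1]]]}}

```text
time_s: 9.2
eef_pos: [531.2, -172.1, 63.9]
ee_rot: [0.0, 0.172, 0.985, -0.0]
force: [-4.4, 2.2, 18.7]
opening: -0.4
```

Request:
{"name": "carry_out", "arguments": {"deltas": [[[0, 0, 0.4, 0, 1], [0, 0, 0.6, 0, 1]]]}}

```text
time_s: 9.4
eef_pos: [531.2, -172.1, 63.9]
ee_rot: [0.001, 0.172, 0.985, -0.0]
force: [-7.4, 4.1, 25.8]
opening: 0.1
```

Request:
{"name": "carry_out", "arguments": {"deltas": [[[0, 0, -5, 0, 1], [0, 0, -25, 0, 1], [0, 0, -55, 0, 1], [0, 0, -85, 0, 1], [0, 0, -110, 0, 1], [0, 0, -120, 0, 0], [0, 0, -120, 0, 0]]]}}

```text
time_s: 10.1
eef_pos: [531.6, -172.3, 183.3]
ee_rot: [0.001, 0.172, 0.985, -0.0]
force: [0.2, 0.2, -0.6]
opening: 28.5
```

```bash
python3 dl.py 532.3 24.2 183 70.2;python3 snap.py s6 side 200 190 160 120
```

```text
now 10.1 [ 531.56 -172.33  183.32] open 28.5 F [ 0.2  0.2 -0.6] jawyaw 70.22
delta tool [6.5800e+01 1.8519e+02 1.6000e-01] q6 [-0.46  0.35 -0.11  1.11  0.   -0.11]
turn 0.02317788952882438
```

View pics/s6.png

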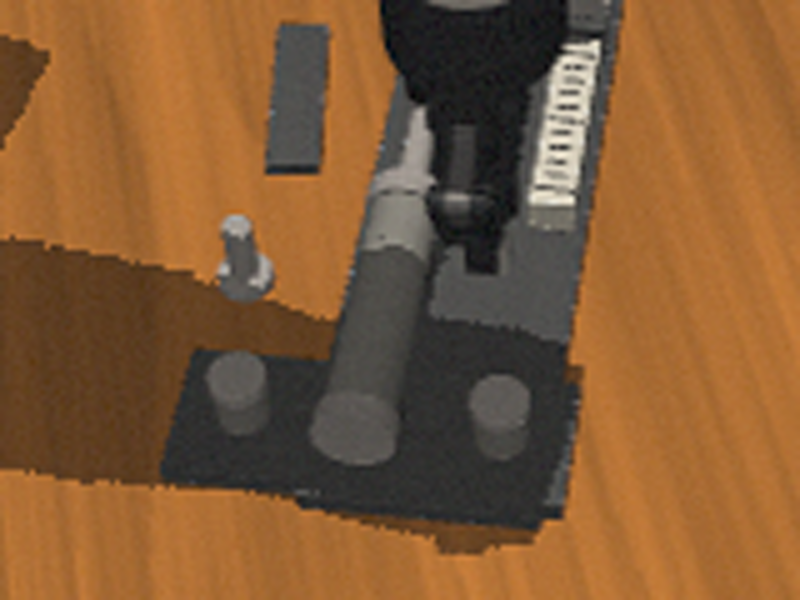

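Request:
{"name": "carry_out", "arguments": {"deltas": [[[5, 10, 0, 0, 0], [15, 40, 0, 0, 0], [27, 75, 0, 0, 0], [40, 112, 0, 0, 0], [53, 150, 0, 0, 0], [62, 175, 0, 0, 0], [65.8, 185, 0, 0, 0], [65.8, 185, 0, 0, 0], [65.8, 185, 0, 0, 0]]]}}

```text
time_s: 11.05
eef_pos: [531.5, 23.8, 182.1]
ee_rot: [-0.0, 0.172, 0.985, -0.0]
force: [-0.8, 0.3, -0.1]
opening: 85.7
```

```bash
python3 dl.py 532.3 24.2 100 70.2;python3 snap.py s7 side 200 150 160 120;python3 - <<'E'
from h import *
q=np.load("q.npy")
for n in ("a","b"):
  for pr in (0,7): print(n,pr,proj("side",j2w(q,(-120,-65 if n=="a" else 65,45+pr))+q[6:9])[0].round(1))
E
```

```text
now 11.05 [531.53  23.82 182.09] open 85.7 F [-0.8  0.3 -0.1] jawyaw 70.23
delta tool [-0.65  0.66 82.09] q6 [-0.11  0.31 -0.18  1.09 -0.    0.24]
turn 0.027132682831592092
a 0 [299.9 269. ]
a 7 [299.8 267.3]
b 0 [247.2 264.4]
b 7 [246.8 262.7]
```

View pics/s7.png

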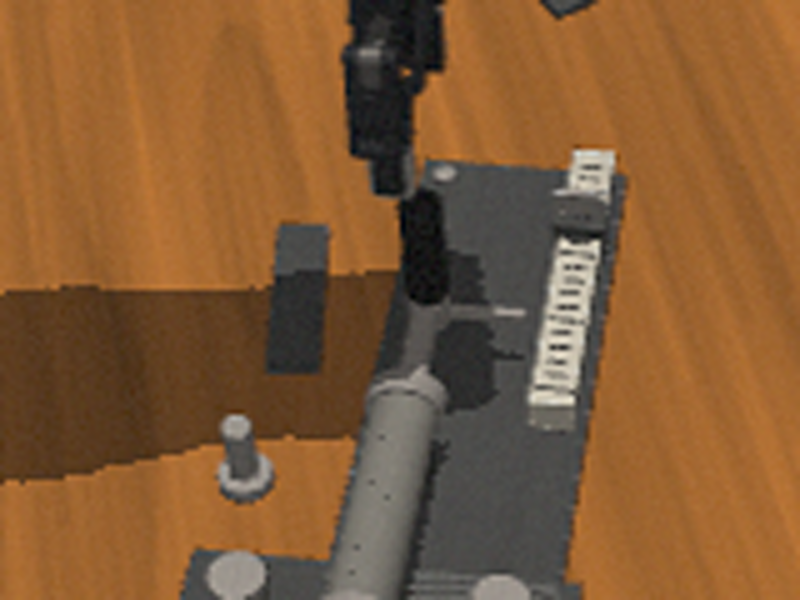

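Request:
{"name": "carry_out", "arguments": {"deltas": [[[-0.6, 0.6, 8, 0, 0], [-0.6, 0.6, 28, 0, 0], [-0.6, 0.6, 50, 0, 0], [-0.6, 0.6, 68, 0, 0], [-0.6, 0.6, 78, 0, 0], [-0.6, 0.6, 82, 0, 0], [-0.6, 0.6, 82, 0, 0]]]}}

```text
time_s: 11.8
eef_pos: [532.5, 24.3, 100.4]
ee_rot: [-0.0, 0.172, 0.985, -0.0]
force: [0.3, 0.4, -0.4]
opening: 85.7
```

```bash
python3 dl.py 532.3 24.2 100 70.2;python3 snap.py s8 side 230 150 100 75;python3 snap.py t8 top 240 230 100 75
```

```text
now 11.8 [532.5   24.34 100.38] open 85.7 F [ 0.3  0.4 -0.4] jawyaw 70.2
delta tool [ 0.14 -0.2   0.38] q6 [-0.11  0.37 -0.32  0.88 -0.    0.24]
turn -0.0010055682073328853
```

View pics/s8.png

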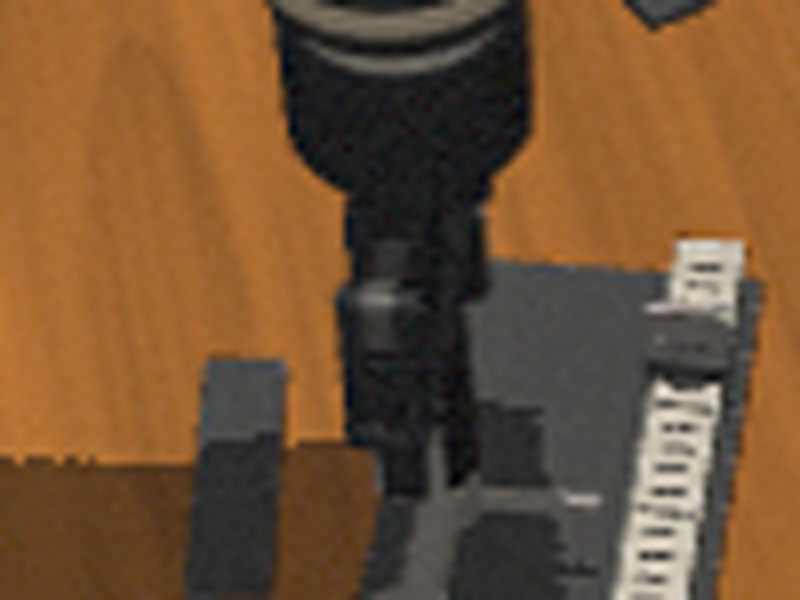

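View pics/t8.png

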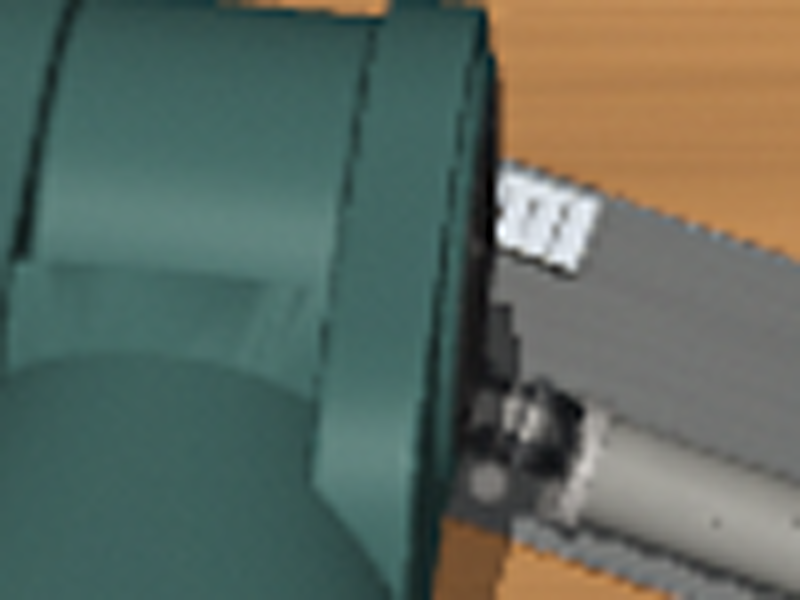

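Request:
{"name": "carry_out", "arguments": {"deltas": [[[0, 0, 0, 0, 0.3], [0, 0, 0, 0, 0.5], [0, 0, 0, 0, 0.7], [0, 0, 0, 0, 1], [0, 0, 0, 0, 1], [0, 0, 0, 0, 1], [0, 0, 0, 0, 1], [0, 0, 0, 0, 1]]]}}

```text
time_s: 12.7
eef_pos: [532.6, 24.7, 100.9]
ee_rot: [0.0, 0.172, 0.985, 0.0]
force: [-2.6, -0.0, 5.0]
opening: 22.5
```

```bash
python3 dl.py 532.3 24.2 100 70.2;python3 snap.py s9 side 270 170 80 60
```

```text
now 12.7 [532.59  24.69 100.88] open 22.5 F [-2.6 -0.   5. ] jawyaw 70.23
delta tool [ 0.1  -0.56  0.88] q6 [-0.11  0.37 -0.32  0.88  0.    0.24]
turn 0.03310504115209767
```

View pics/s9.png

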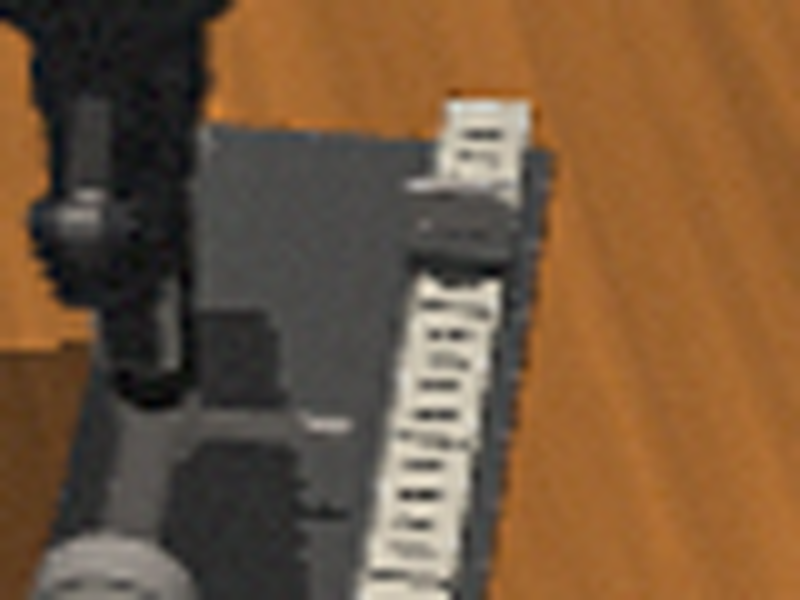

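Request:
{"name": "carry_out", "arguments": {"deltas": [[[0, 3, 0, 0, 1], [0, 9, 0, 0, 1], [0, 17, 0, 0, 1], [0, 25, 0, 0, 1], [0, 33, 0, 0, 1], [0, 41, 0, 0, 1], [0, 49, 0, 0, 1], [0, 57, 0, 0, 1], [0, 64, 0, 0, 1], [0, 68, 0, 0, 1], [0, 70, 0, 0, 1], [0, 70, 0, 0, 1]]]}}

```text
time_s: 13.95
eef_pos: [556.2, 89.6, 100.9]
ee_rot: [0.0, 0.172, 0.985, -0.001]
force: [-3.0, -9.3, 7.6]
opening: 23.1
```

```bash
python3 dl.py 532.3 24.2 100 70.2;python3 snap.py s10 side 270 150 80 60;python3 snap.py t10 top 220 220 100 75
```

```text
now 13.95 [556.18  89.65 100.89] open 23.1 F [-3.  -9.3  7.6] jawyaw 70.2
delta tool [  0.3  -69.67   1.05] q6 [ 0.02  0.41 -0.24  0.91 -0.    0.36]
turn -0.0035615138540805447
```

View pics/s10.png

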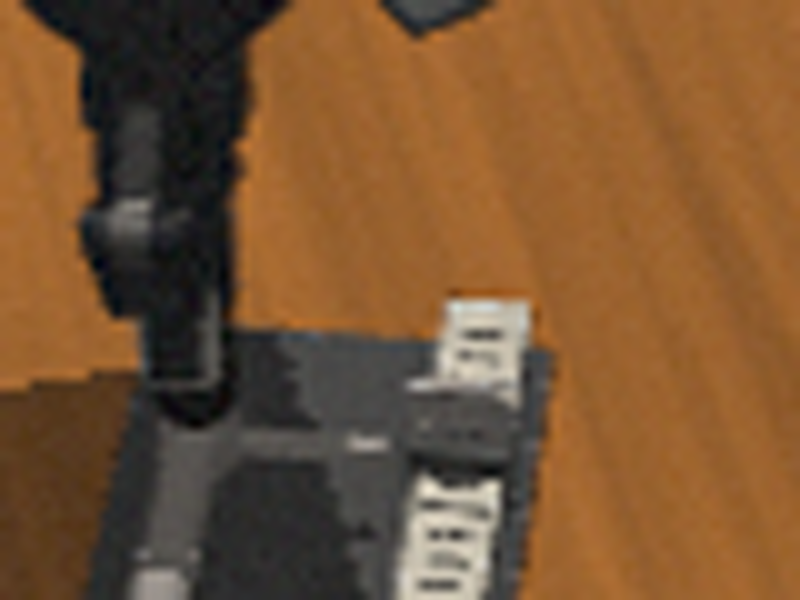

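View pics/t10.png

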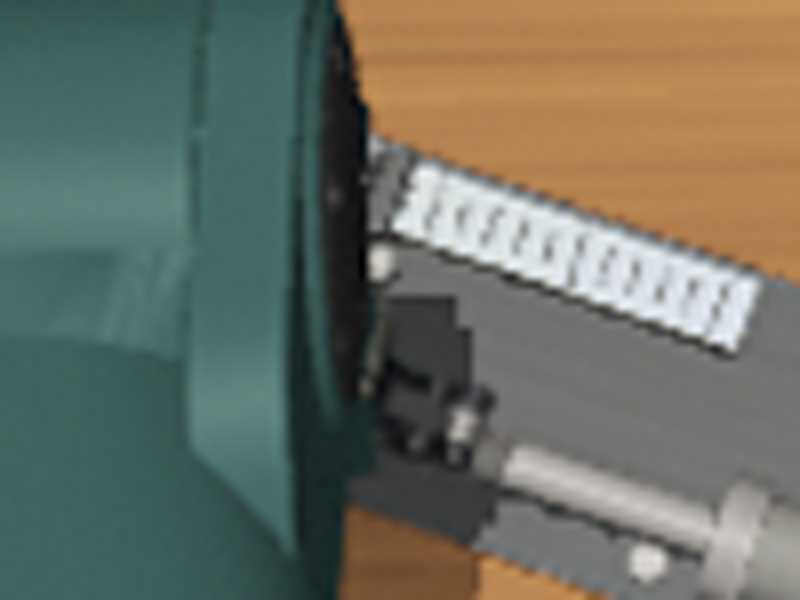

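```bash
cat > prof.py <<'E'
from h import *
import glob
q=np.load("q.npy")
def prof(img,n,ys,z,xs,show=False):
    off=q[6:9] if n=="side" else q[9:12]
    g=cv2.cvtColor(img,cv2.COLOR_BGR2GRAY).astype(np.float32)
    out=[]
    for y in ys:
        p=np.array([proj(n,j2w(q,(x,y,z))+off)[0] for x in xs]).astype(np.float32)
        out.append(cv2.remap(g,p[:,0][None],p[:,1][None],cv2.INTER_LINEAR)[0])
    return np.array(out)
def cen(P,xs):
    out=[]
    for r in P:
        b=np.median(r);w=np.clip(r-b-0.35*(r.max()-b),0,None)
        i=r.argmax();m=abs(xs-xs[i])<8;out.append((w*xs*m).sum()/(w*m).sum())
    return np.array(out)
if __name__=="__main__":
    S=cv2.imread("pics/side0.png");T=cv2.imread("pics/top0.png");S2=cv2.imread("pics/full_s10.png")
    yb=np.arange(-50,-24,3.);yf=np.arange(-86,-57,3.)
    for nm,im,n,x0 in (("side0",S,"side",65),("top0",T,"top",65),("side10",S2,"side",134.7)):
        xs=np.arange(x0-14,x0+14.1,.5);c=cen(prof(im,n,yb,52,xs),xs);print(nm,"blade",c.round(1))
        xs=np.arange(132,160,.5);P=prof(im,n,yf,60,xs);c=cen(P,xs);print(nm,"fin",c.round(1))
        for r in P[::3]: print("   ",r[::4].astype(int))
E
python3 prof.py
```

```text
side0 blade [61.1 60.9 60.7 60.6 60.6 60.9 60.9 60.8 60.7]
side0 fin [153.  155.1 153.2 152.7 153.1 152.8 155.1 157.1 146.1 145.6]
    [ 71  72  72  83 101 124 146 146 143 156 172 168 158 151]
    [ 75  75  74  74  75  83  96 130 158 175 185 180 171 153]
    [ 74  76  76  75  70  65  93 135 153 159 171 186 186 178]
    [ 73  74  73  72  74  84 124 152 109  74  69  63  65  67]
top0 blade [65.  65.3 65.5 65.7 65.3 65.5 65.4 65.1 65.4]
top0 fin [148.7 147.6 158.3 158.1 157.9 157.7 157.6 158.  158.2 157.1]
    [117 111 102 113 122 120 105 119 130 130 111 110 116 121]
    [162 106  83 105  99  92 104 162 177 153 102 126 168 208]
    [120  91  89 105 102  98 116 167 180 154 110 126 173 198]
    [165  91  95 110 106  89  93 128 166 138 110 129 164 172]
side10 blade [129.4 129.  129.4 129.3 128.3 128.3 126.4 126.  127.6]
side10 fin [152.9 155.1 153.2 152.7 153.1 152.7 154.9 157.4 146.1 145.7]
    [ 76  76  72  83 102 127 151 150 145 159 179 173 162 154]
    [ 81  78  75  76  78  87 100 133 161 180 192 186 176 158]
    [ 76  75  74  74  69  63  92 137 157 165 176 192 191 182]
    [ 73  75  76  77  76  83 126 156 110  74  71  68  69  70]
```

Request:
{"name": "carry_out", "arguments": {"deltas": [[[0, 1, 0, 0, 1], [0, 3, 0, 0, 1], [0, 5, 0, 0, 1], [0, 7, 0, 0, 1], [0, 7, 0, 0, 1], [0, 7, 0, 0, 1]]]}}

```text
time_s: 14.65
eef_pos: [558.4, 96.0, 100.9]
ee_rot: [0.0, 0.172, 0.985, -0.001]
force: [-3.3, -10.1, 7.3]
opening: 22.8
```

```bash
python3 dl.py 532.3 24.2 100 70.2;python3 snap.py s11 side 270 150 80 60
```

```text
now 14.65 [558.45  95.99 100.87] open 22.8 F [ -3.3 -10.1   7.3] jawyaw 70.19
delta tool [  0.27 -76.4    1.06] q6 [ 0.03  0.42 -0.23  0.92 -0.    0.37]
turn -0.014289873650781715
```

Request:
{"name": "carry_out", "arguments": {"deltas": [[[0, 1, 0, 0, 1], [0, 3, 0, 0, 1], [0, 5, 0, 0, 1], [0, 6, 0, 0, 1], [0, 6, 0, 0, 1], [0, 6, 0, 0, 1]]]}}

```text
time_s: 15.3
eef_pos: [560.5, 101.5, 100.9]
ee_rot: [0.0, 0.172, 0.985, -0.001]
force: [-3.5, -10.7, 6.2]
opening: 22.5
```

```bash
python3 dl.py 532.3 24.2 100 70.2;python3 snap.py s12 side 290 170 40 30
cat > m.py <<'E'
from prof import *
import sys
yb=np.arange(-51,-38,1.5)
for n,e in (("side0",0),("full_s9",0),("full_s10",69.1),("full_s11",76),("full_s12",82)):
    im=cv2.imread(f"pics/{n}.png")
    xs=np.arange(61+e-11,61+e+11.1,.5);c=cen(prof(im,"side",yb,52,xs),xs);print(n,"blade",c.round(1),np.median(c).round(2))
    xs=np.arange(138,154,.5);c=cen(prof(im,"side",[-60,-59.5,-59,-58.5],60,xs),xs);print("fin",c.round(1))
E
python3 m.py
```

```text
now 15.3 [560.46 101.52 100.86] open 22.5 F [ -3.5 -10.7   6.2] jawyaw 70.18
delta tool [  0.27 -82.28   1.07] q6 [ 0.04  0.42 -0.23  0.92 -0.    0.38]
turn -0.02430907395037707
side0 blade [61.  61.  60.9 60.9 60.8 60.7 60.6 60.6 60.6] 60.78
fin [145.8 145.7 145.6 145.7]
full_s9 blade [61.  61.  60.9 60.9 60.8 60.7 60.8 61.5 62.4] 60.88
fin [145.8 145.7 145.7 145.7]
full_s10 blade [129.5 129.4 129.2 129.  129.1 129.6 129.6 129.2 129. ] 129.18
fin [145.8 145.7 145.7 145.7]
full_s11 blade [136.8 136.6 136.5 136.4 136.3 136.4 136.5 136.4 136.1] 136.42
fin [145.8 145.7 145.7 145.7]
full_s12 blade [141.6 141.8 141.8 142.  142.5 142.6 142.3 142.5 140.3] 142.03
fin [145.8 145.7 145.6 145.7]
```

View pics/s12.png

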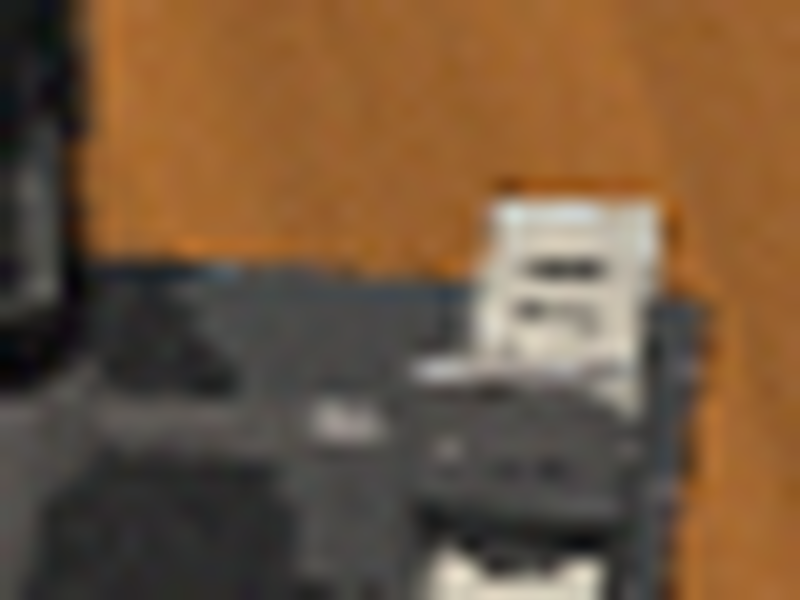

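Run:
```python
import cv2
g=cv2.cvtColor(cv2.imread("pics/full_s12.png"),cv2.COLOR_BGR2GRAY)
print("cols 300..324 rows 184..196");print(g[184:197,300:325])
g=cv2.cvtColor(cv2.imread("pics/side0.png"),cv2.COLOR_BGR2GRAY)
print("blade cols 288..308 rows 207..216");print(g[207:216,288:309])
g=cv2.cvtColor(cv2.imread("pics/top0.png"),cv2.COLOR_BGR2GRAY)
print("top fin");print(g[235:252,258:275]);print("top blade");print(g[256:276,284:298])
```

```text
cols 300..324 rows 184..196
[[ 74  72  72  74  71  72  74  74  75  74  74  71  66  98 170 194 197 196
  193 189 190 182 138  86  95]
 [ 74  75  75  75  75  74  74  73  72  74  73  75  71 115 200 171 108 143
  145 154 190 175  83  67  77]
 [ 76  76  74  71  76  73  72  74  73  74  72  72  63 114 204 192 197 194
  179 152 188 179  82  73  71]
 [ 52  76  74  74  72  72  73  73  72  74  73  70  86 120 174 158 199 194
  190 190 196 184  55  71  69]
 [ 44  51  74  72  70  75  70  73  71  70 101 160 173 155 152 148 149 155
  161 131 133 144  63  77  95]
 [ 36  48  76  73  72  74  71  70  73  72  75  80  76  77  60  72  95  91
   93 115 159 154  72  68  68]
 [ 91  88  84  81  81  98 135 113 104  68  71  77  77  74  77  80  74  79
   75  74  89 127  70  67  79]
 [ 83  84  80  86  81 101 141 142 130  88  72  75  79  79  79  78  79  76
   78  75  71  70  58  70  80]
 [ 67  74  81  81  78  76  74  78  80  75  70  82 108  79  80  82  81  78
   79  77  75  86  64  69  70]
 [ 41  44  42  52  73  80  75  73  74  74  72  77  71  75  69  60  69  52
   66  75  73  60  64  72  70]
 [ 43  43  41  52  74 
[... 2836 characters left out ...]
9 109 109 105 108 193 202 129 100 106 108 107 108]
 [107 107 109 108 106 140 197 176  91  97 107 107 107 107]
 [108 106 105 106 102 178 204 136  54 101 110 109 108 107]
 [108 110 108 105 107 193 203 116  59 103 111 110 109 109]
 [110 110 110 106 140 196 174  99  99 111 109 109 109 110]
 [110 111 110 112 178 203 135 102 109 108 108 107 107 109]
 [110 110 107 128 195 202 123 101 111 109 110 107 107 107]
 [ 99 100 101 142 199 176 124 109 110 111 111 110 110 107]
 [ 29  40  65 166 201 134 101 110 109 109 111 110 111 111]
 [ 35  34  26  99 160  97  99 109 109 109 110 110 110 110]
 [ 37  35  35  27  22  44 100 111 110 109 109 109 109 110]
 [ 38  37  37  35  14  41 102 108 109 108 110 110 111 109]]
```

```bash
python3 snap.py s13 side 230 240 80 60; python3 snap.py t13 top 320 250 70 52
python3 - <<'E'
import cv2
a=cv2.imread("pics/side0.png");b=cv2.imread("pics/full_s13.png")
cv2.imwrite("pics/s14.png",cv2.resize(b[170:270,270:330][0:70],(720,840))[:600])
cv2.imwrite("pics/s15.png",cv2.resize(a[200:245,265:325],(800,600),interpolation=cv2.INTER_CUBIC))
E
```

```text
(no output)
```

View pics/s13.png

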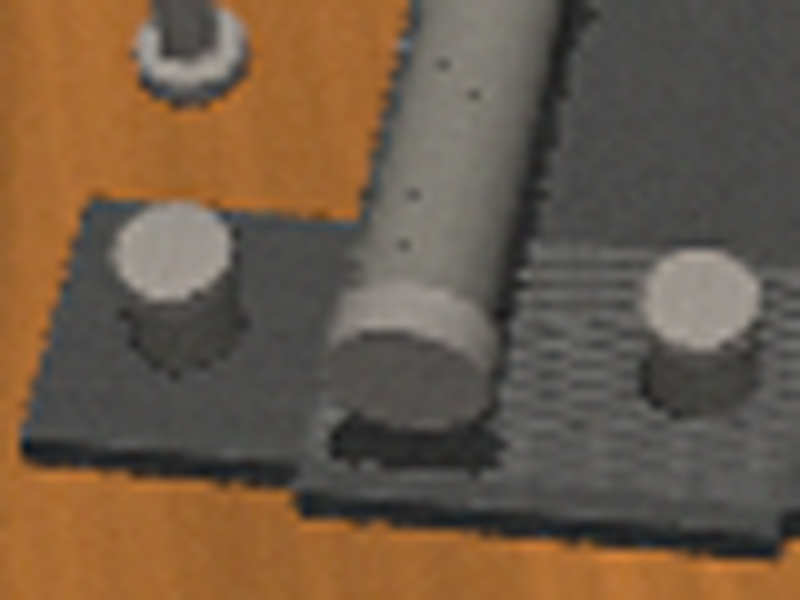

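View pics/t13.png

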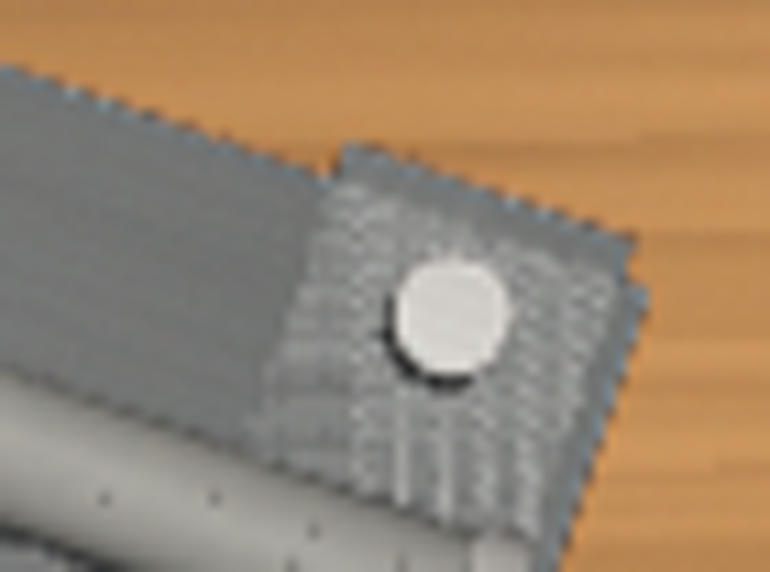

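View pics/s15.png

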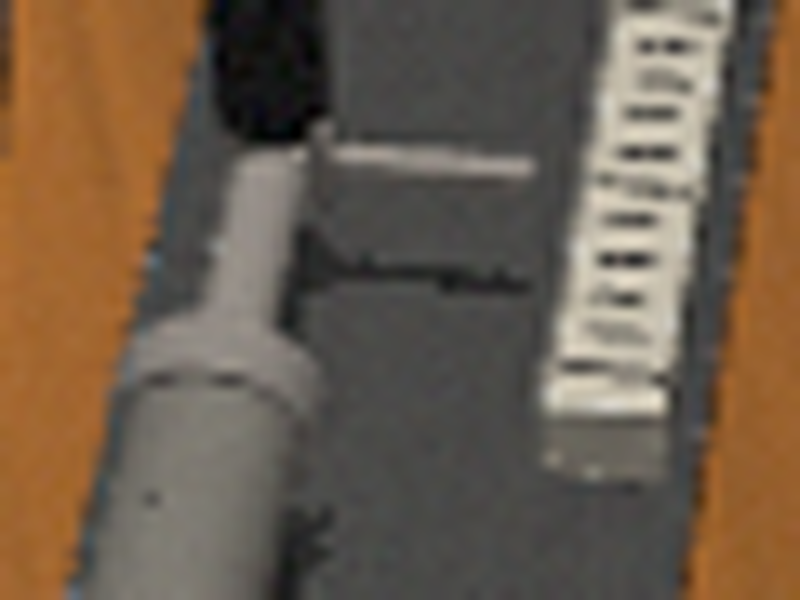

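```bash
cat > fit2.py <<'E'
from h import *
tp=lambda U,V:np.array([235+(U+.5)/10-.5,225+(V+.5)/10-.5])
def pts(q): return dict(grip=(65,0,125),tip=(65,-52,52+q[12]),mark=(q[3],-58,60+q[13]),pa=(-120,-65,45),pb=(-120,65,45),rf=(210,-72,34),rn=(15,-72,34))
t=tp
obs={"top":dict(grip=t(497,518),tip=t(580,347),mark=t(288,220),pa=np.array([360.7,278.5]),rf=t(95,108),rn=t(785,342)),
"side":dict(grip=np.array([284.1,190.6]),tip=np.array([304.5,212.05]),mark=np.array([310.4,187.9]),pa=np.array([299.75,269.35]),pb=np.array([246.85,264.55]),rf=np.array([318.5,179.5]),rn=np.array([309.9,230.6]))}
def res(q,full=False):
    P=pts(q);o=[];c0=j2w(q,(0,0,50))
    for n in obs:
        off=q[6:9] if n=="side" else q[9:12]; rot=q[14:17] if n=="side" else np.zeros(3)
        for k in obs[n]:
            p=j2w(q,P[k]);p=cv2.Rodrigues(rot)[0]@(p-c0)+c0+off
            e=proj(n,p)[0]-obs[n][k];o.append(e)
            if full: print(n,k,e.round(2))
    return np.r_[np.array(o).ravel()/0.3,q[6:12]/1.5,q[12:14]/ZS,q[14:17]/.003,(q[4:6])]
for ZS in (.1,2):
    r=least_squares(res,np.r_[510,-37,1.226,147,np.zeros(13)]);q=r.x
    sd=np.sqrt(np.diag(np.linalg.inv(r.jac.T@r.jac)))
    print(ZS,r.cost,q.round(3).tolist(),"mark sd",sd[3],"dist",q[3]-65);res(q,ZS>1)
E
python3 fit2.py
```

```text
0.1 12.033804545899965 [510.024, -37.513, 1.226, 147.442, -0.0, 0.0, 0.473, -0.095, -0.568, -0.473, 0.095, -0.299, -0.015, 0.002, 0.0, 0.002, -0.001] mark sd 0.7229046586158584 dist 82.44184133650134
2 10.675971105633055 [510.054, -37.447, 1.226, 147.225, 0.0, -0.0, 0.467, -0.07, -0.456, -0.467, 0.07, -0.265, -1.728, 0.246, 0.0, 0.001, -0.001] mark sd 0.9027212593318064 dist 82.22477906100596
top grip [-0.68 -0.29]
top tip [-0.04  0.23]
top mark [0.03 0.02]
top pa [ 0.32 -0.34]
top rf [ 0.21 -0.12]
top rn [0.21 0.46]
side grip [-0.53 -0.32]
side tip [ 0.15 -0.19]
side mark [0.3 0. ]
side pa [-0.01  0.11]
side pb [0.19 0.16]
side rf [-0.06  0.23]
side rn [-0.07 -0.01]
```

Request:
{"name": "carry_out", "arguments": {"deltas": [[[0, 0.7, 0, 0, 1], [0, 1.4, 0, 0, 1], [0, 1.4, 0, 0, 1], [0, 1.4, 0, 0, 1], [0, 1.4, 0, 0, 1], [0, 1.4, 0, 0, 1]]]}}

```text
time_s: 16.05
eef_pos: [561.0, 102.8, 100.9]
ee_rot: [0.0, 0.172, 0.985, -0.001]
force: [-2.7, -11.3, 8.1]
opening: 22.6
```

```bash
python3 dl.py 532.3 24.2 100 70.2;python3 snap.py s16 side 290 170 40 30;python3 - <<'E'
from prof import *
im=cv2.imread("pics/full_s16.png")
yb=np.arange(-51,-44,1.5);xs=np.arange(133,154,.5);print(cen(prof(im,"side",yb,52,xs),xs).round(1))
xs=np.arange(138,154,.5);print(cen(prof(im,"side",[-60,-59],60,xs),xs))
g=cv2.cvtColor(im,cv2.COLOR_BGR2GRAY);print(g[185:195,303:316])
E
```

```text
now 16.05 [560.97 102.77 100.89] open 22.6 F [ -2.7 -11.3   8.1] jawyaw 70.17
delta tool [  0.32 -83.63   1.11] q6 [ 0.04  0.42 -0.22  0.92 -0.    0.39]
turn -0.029096661335259455
[143.2 143.4 143.3 143.7 144.1]
[145.75719499 145.63194894]
[[ 72  70  75  76  71  73  72  73  73  64 116 202 173]
 [ 76  71  72  73  76  71  71  75  71  60 110 201 191]
 [ 73  71  74  76  76  71  72  70  71  88 122 175 154]
 [ 75  70  76  74  73  73  70 103 164 174 156 152 150]
 [ 77  72  70  71  67  68  70  72  79  82  76  62  72]
 [ 85  83 108 156 136 128  85  74  75  75  78  75  76]
 [ 83  81  85 103 120 114  82  71  75  81  80  79  76]
 [ 75  78  76  74  79  72  78  73  78 108  79  78  77]
 [ 49  77  70  72  73  70  77  76  73  72  74  69  59]
 [ 52  77  76  74  71  75  72  60  76  75  75  73  76]]
```

View pics/s16.png

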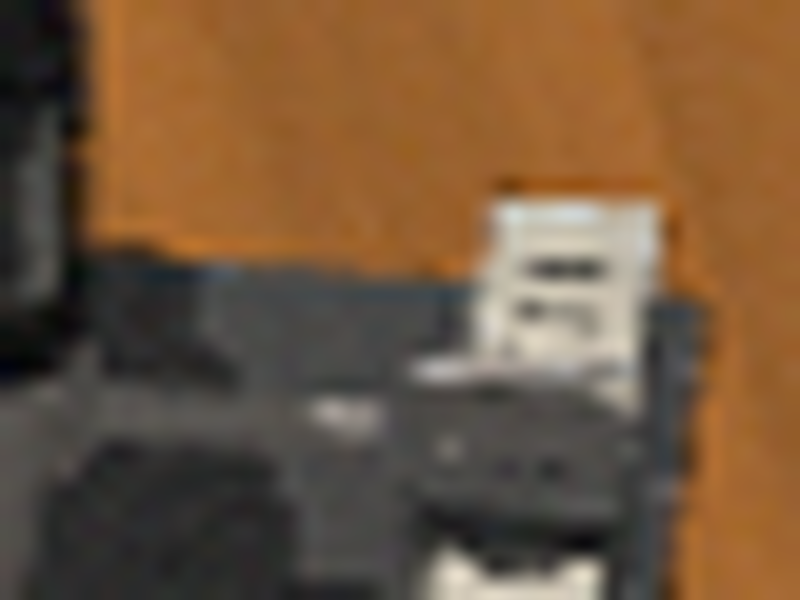

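View pics/full_s16.png

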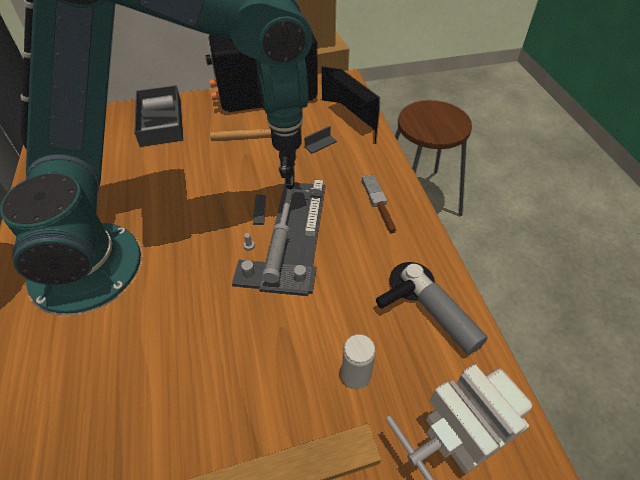

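```bash
python3 -c "
from bench import order,state
s=state();print(s['opening'],s['force'],abs(s['joint_vel']).max());print(order.hand_in())"
```

```text
22.406572484573694 [ -2.94416211 -11.69182548   6.61631134] 0.0013768991109199082
the job is handed in; nothing more can be done
None
```

I pressed both pins home, then gripped the rod, pulled it out about 83 mm to the mark, and handed in at 16 s, still holding it. The pointer alignment is the one uncertain result, because my two camera measurements disagree.

- **Pins:** Pin b went first, then pin a. Each stopped with the fingertips about 45 mm above the bench, which is the height given for fully home. The force there rose from about 6 N to 39 N on b and 26 N on a. Later side pictures also fit both pins at that height.
- **Pull:** The rod came out 82.6 to 83.1 mm. The grip was closed at 22.5 mm and the arm steady, with about 12 N of spring pull.
- **Alignment:** The top picture taken at the start and a fit to both cameras put the mark 82.3 to 82.6 mm from the pushed-in pointer, to within about 0.8 mm. The side camera alone, at the heights given, puts it about 2 mm farther. I relied mainly on the top view, because a small height error barely affects it, so the pointer could be up to about 2 mm short. The arm blocked the top view of the pointer at the end, so I could not settle this directly.
- **Mark and loose things:** The mark stayed at the same pixels in the side view throughout. In the last side picture, the loose things in view look unmoved.

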